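# Reference the guide bridge with the probe rod

### The job

Reference the guide bridge of this probe bench: first press the mushroom stop button fully down and let it spring up, then turn its head clockwise to its end stop to reset the drive. Then lift the long probe rod with the square handle out of the rack and lower it from above through the guide hole until its tip is about 30 mm below the underside of the bridge plate, never touching the bridge. Finish while holding it there, still, upright and in the middle of the hole, with everything else on the bench left where it is.

Things in the scene. Friction and masses are not known exactly. Their poses are not given: they have to be found in the camera images.
- stop_bar (a point): Centre of the top face of the grip bar on the stop button's round grey mushroom head, on the head's vertical axis, 98 mm above the table when up; x along the bar, z up; turns and sinks with the head. The bar is 36 mm long, 12 wide, and stands 18 mm proud of the head (42 mm diameter).
- stop_box: Stop station fixed to the table: grey box 90 x 90 x 50 mm, the mushroom button in the middle of its top. Origin under its centre.
- stop_plunger (a joint): Travel of the mushroom head: 0 = up, 0.008 m = fully down. A spring pushes it back up: 2 N to start it, 5.2 N fully down.
- stop_head (a joint): Turn of the mushroom head: grows clockwise seen from above, from a start of 0 to 0.25 rad to the end stop at 1.05 rad; needs about 0.05 N m and stays where it is left.
- probe: The probe: steel rod 8 mm in diameter and 95 mm long, above it a collar 24 mm in diameter and 6 mm thick, above that a square aluminium handle 18 x 18 mm, 50 mm tall (101 to 151 mm above the tip). Origin at the rod's tip (centre), z up along the rod, x and y square to the handle's faces. 60 to 130 g. Hangs in the rack by its collar, tip 15 mm above the table.
- rack: Rack fixed to the table: aluminium plate 50 x 150 x 12 mm, its top 110 mm above the table, on two end walls over a black foot 80 x 150 mm. Origin on the table below its centre, y along its length. Two through sockets 12.5 mm in diameter at y = -37.5 and +37.5 mm: one holds the probe, the other the plug.
- guide: Guide bridge fixed to the table: white base 120 x 190 x 12 mm, two posts (18 mm diameter) at y = -68 and +68 mm, and an aluminium bridge plate 56 x 170 x 14 mm, its underside 81 and top 95 mm above the table, with a vertical through hole in its centre. A black strip lies along its +x edge. Origin on the table below the hole.
- guide_bore (a point): Centre of the guide hole's mouth, at the top face of the bridge plate (95 mm above the table), z up. The hole is 24 mm in diameter and 14 mm deep.
- plug: Bystander in the other socket of the rack: the same collar, but a round handle 22 mm in diameter and 28 mm tall, and a short rod of 45 mm. Origin at its rod's lower end.
- weight: Bystander: brass cylinder 26 mm in diameter, 22 mm tall, on the guide's base plate. Origin under its centre.
- bottle: Bystander: amber bottle 48 mm in diameter, 100 mm tall. Origin under its centre.
- beaker: Bystander: clear beaker 70 mm in diameter, 75 mm tall. Origin under its centre.
- driver: Bystander: screwdriver 160 mm long lying along its x.
- jar: Bystander: white jar 44 mm in diameter, 50 mm tall. Origin under its centre.
- clamp: Bystander: dark steel clamp block 40 x 30 mm with a thumbscrew, 44 mm tall. Origin under its centre.

How it is judged:
By the outcome, as a careful person would: the job done as asked, in the order asked, and still so for the second after the job is handed in, while the arm keeps its last pose, push and grip.
It also fails if it takes over 70 s, if anything falls off the work surface, if the arm or the gripper's body presses on something with over 40 N, if the wrist force passes 120 N, or if a joint passes its speed limit or range.

### The arm

A 7-joint arm with a two-finger parallel gripper is mounted at the origin on the work surface. World frame = base frame: x ahead of the robot, y to its left, z up, the work surface at z = 0. Lengths are in m, angles in rad, forces in N, time in s.
With the tool pointing down it reaches from about 0.4 to 0.85 m from the base axis. Payload 10.4 kg.
Tool frame: the origin (TCP) lies midway between the tips of the shut fingers; the grasp point (between the pads) lies 19 mm behind it (manip.grasp_offset is the distance from the TCP to the grasp point, in m); z points along the fingers, y is the line along which they close (so a half turn about z gives the same grasp; the last joint's range is limited). The gripper opens to 85 mm and grips with 20 to 120 N. Pads are 22 mm wide; open, the fingers measure 114 mm over their backs; the gripper's body (76 mm by 85 mm) begins 54 mm behind the grasp point. The pads swing forward as they close: fully open they stand 13 mm farther back than shut.
Start: joints at [1.324, 0.332, -0.065, 1.46, 0.022, 1.35, -0.088], TCP at [0.139, -0.609, 0.231] pointing down, gripper open.
Joint ranges: [-2.6, 2.6], [-0.5, 2.12], [-1.47, 1.34], [0.16, 2.42], [-1.27, 4.41], [0.06, 2.06], [-2.6, 2.6]. Speed limits (rad/s): [2.22, 2.22, 2.79, 2.79, 3.14, 3.14, 3.14].

### API

Orientations are given as a unit quaternion [x, y, z, w].
In Python, from workcell import manip gives the robot as it stands.
- The arm moves only by the shell command python3 jog.py 'ROWS' [FORCE]. ROWS is a JSON object whose key "motion" holds a list of rows, 1 to 20 of them, each of 7 numbers: a rotation vector rx, ry, rz in rad, then dx, dy, dz in units of 50 mm, then the opening from 0.0 (shut) to 1.0 (fully open); each row is the pose to reach, as a shift and turn from the pose commanded when the command began, along the tool's axes at that moment; what a row does not reach only later rows make up. A row lasts 1/8 s, in which the tool goes at most 0.0625 m and 0.188 rad, less where a joint would pass 70% of its speed; a pose out of reach is approached as far as the arm can. The fingers move at their own pace and stop on an object; FORCE is the grip in N (left out, the last holds). Time passes only in rows, so rows that do not move let the fingers close. It prints the time, the measured TCP pose, the force, the opening and the grip force at its end. Input that does not fit is refused with a message, and nothing moves.
- manip.get_obs(): the state, without advancing time (a new reading comes with each control period).
- manip.camera(name): name is "scene" or "top"; returns the picture (400x640x3 uint8, blue, green, red); there is no depth.
- manip.calibration(name): a dict with "fx", "fy", "cx", "cy" (pixels), "world_from_camera" (4x4, takes a point from camera to world coordinates). Camera axes: x right, y up, looking along -z (the intrinsics and any distortion apply to the point x, -y, -z); pixel columns grow to the right and rows downward; lengths in m; the calibration is good to about 2 mm. A picture is of the moment at which its call begins. calibration takes no time and is no camera call.
- manip.hand_in(): hands the job in; it is judged then, once.
The state is a dict: "clock": time; "joint_pos": joint angles; "joint_velocities": joint speeds; "tau": joint torques, N m; "position": TCP position; "ee_rot": TCP orientation; "ft_force": force on the tool from outside, world axes, zero at the start; "torque": the same for the moment, N m; "grip_width": opening from 0.0 (shut) to 1.0 (fully open); "grasp_force": force on a finger pad.
Only numpy, scipy, OpenCV 4.12 (cv2) and the standard library are available. Lean on these libraries where they do the work, as an engineer would, in place of code of your own. Each camera call takes 0.05 s, during which the arm holds its last target. There are 200 camera calls.

## Working session

There is one attempt and no reset: what is moved stays moved. The work goes in short steps, Python scripts to look and compute and a shell command to move; the robot and the scene stay as the last step left them, time stands still between calls to the robot, and variables do not carry over. Pictures are saved under pics/ and viewed, at most 10 in all, crops included, and the job is handed in when it is done.

```bash
ls; mkdir -p pics
python3 - <<'E'
from workcell import manip
import cv2,numpy as np
np.set_printoptions(precision=4,suppress=True)
for n in("scene","top"):
    im=manip.camera(n); cv2.imwrite(f"pics/{n}0.png",im); 
    c=manip.calibration(n); print(n,c)
o=manip.get_obs(); print(o, manip.grasp_offset)
E
```

```text
jog.py
pics
workcell.py
scene {'fx': 488.60962060567755, 'fy': 488.60962060567755, 'cx': 327.37630553873356, 'cy': 202.05375381641517, 'world_from_camera': array([[ 0.4427, -0.5305,  0.7229,  1.3363],
       [ 0.8966,  0.2499, -0.3657, -0.3817],
       [ 0.0133,  0.81  ,  0.5863,  0.7231],
       [ 0.    ,  0.    ,  0.    ,  1.    ]])}
top {'fx': 421.1061478617201, 'fy': 421.1061478617201, 'cx': 322.25492732838904, 'cy': 200.72833953210562, 'world_from_camera': array([[-0.0094,  0.9914, -0.1307,  0.4498],
       [-0.9995, -0.0135, -0.0303, -0.0028],
       [-0.0318,  0.1303,  0.991 ,  1.0864],
       [ 0.    ,  0.    ,  0.    ,  1.    ]])}
{'clock': 0.1, 'joint_pos': array([ 1.3244,  0.3328, -0.0647,  1.4608,  0.0216,  1.3499, -0.0885]), 'joint_velocities': array([ 0.0004, -0.0004,  0.0004, -0.005 ,  0.0001, -0.0014, -0.002 ]), 'tau': array([  0.0018, -62.6748,   0.0495, -39.2429,   0.0165,   0.0069,
         0.    ]), 'position': array([ 0.1386, -0.6091,  0.2306]), 'ee_rot': array([ 0.9937,  0.1117, -0.0001, -0.0006]), 'ft_force': array([-1.2223,  0.1806, -0.0645]), 'torque': array([-0.0583, -0.0499, -0.0157]), 'grasp_force': 0.0, 'grip_width': 0.9996715395100955} 0.0187
```

View pics/scene0.png

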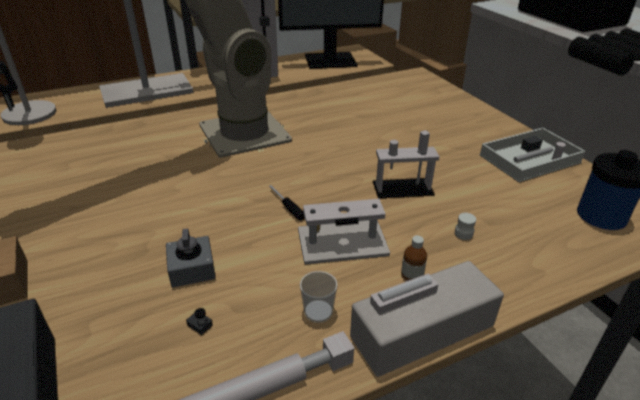

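View pics/top0.png

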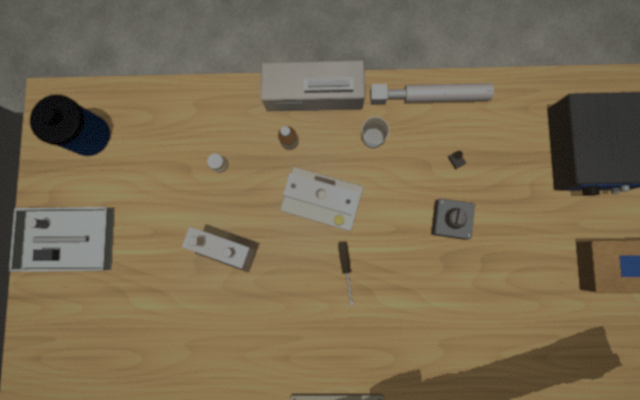

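The scene view shows the stop at about (187,240), the guide at (343,213) and the rack at (405,155), with the probe handle at about (423,142). In the top view the stop is at (456,217), the hole at (320,194) and the rack sockets at (200,240) and (229,252). I'll enlarge these.

Run:
```python
import cv2,numpy as np
def cell(n,x0,y0,s=6,w=66,h=50):
    im=cv2.imread(f"pics/{n}0.png")[y0:y0+h,x0:x0+w]
    im=cv2.resize(im,None,fx=s,fy=s,interpolation=cv2.INTER_CUBIC)
    im=cv2.convertScaleAbs(im,alpha=1.5)
    for k in range(0,w,10):
        cv2.line(im,(k*s,0),(k*s,5),(0,0,255),1);cv2.putText(im,str(x0+k),(k*s,14),0,.35,(0,0,255))
    for k in range(10,h,10):
        cv2.line(im,(0,k*s),(5,k*s),(0,0,255),1);cv2.putText(im,str(y0+k),(6,k*s+4),0,.35,(0,0,255))
    return im
v=np.vstack;h=np.hstack
cv2.imwrite("pics/m1.png",v([h([cell("scene",160,226),cell("top",424,192)]),h([cell("scene",311,190),cell("top",288,166)])]))
cv2.imwrite("pics/m2.png",v([h([cell("scene",374,126),cell("top",180,222)])]))
```

```text
(no output)
```

View pics/m1.png

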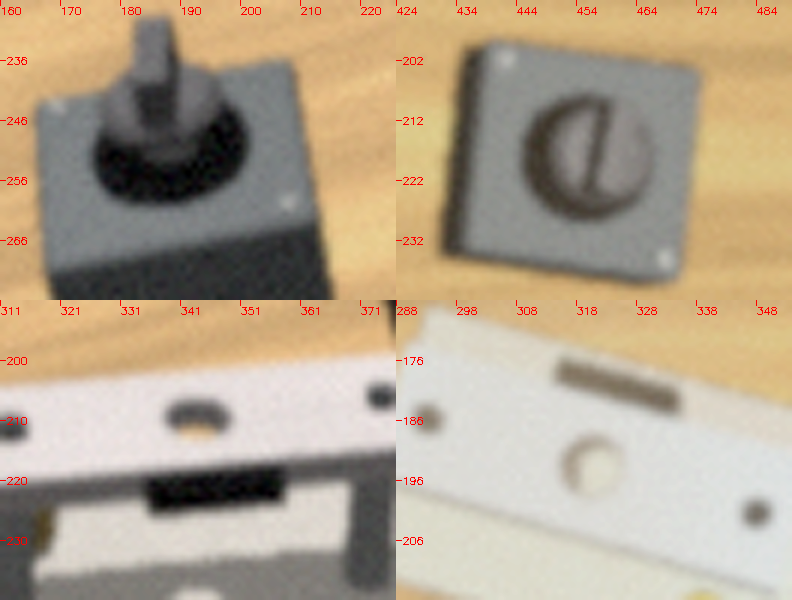

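View pics/m2.png

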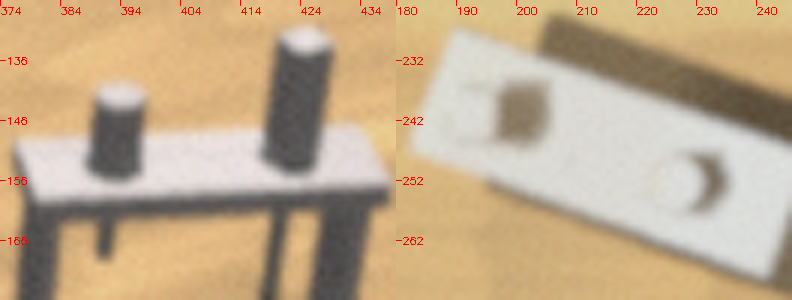

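```bash
cat > h.py <<'E'
import numpy as np,cv2
from workcell import manip
from scipy.optimize import least_squares
np.set_printoptions(precision=4,suppress=True)
C={n:manip.calibration(n) for n in("scene","top")}
def proj(n,P):
    c=C[n];M=np.linalg.inv(c["world_from_camera"]);P=np.atleast_2d(P)@M[:3,:3].T+M[:3,3]
    return np.c_[c["cx"]+c["fx"]*P[:,0]/-P[:,2],c["cy"]-c["fy"]*P[:,1]/-P[:,2]]
def rz(a):return np.array([[np.cos(a),-np.sin(a)],[np.sin(a),np.cos(a)]])
def place(p,L):  # p=x,y,yaw,z
    L=np.atleast_2d(L);return np.c_[L[:,:2]@rz(p[2]).T+p[:2],np.full(len(L),p[3])+L[:,2]]
def fit(obs,p0):
    # obs: list (cam,local pt,pixel)
    f=lambda p:np.concatenate([(proj(n,place(p,l))[0]-u) for n,l,u in obs])
    r=least_squares(f,p0,loss="soft_l1");return r.x,f(r.x).reshape(-1,2)
E
cat > fit.py <<'E'
from h import *
def S(x0,y0,ox,oy):return lambda u,v:np.array([x0+(u-ox)/6-.42,y0+(v-oy)/6-.42])
s=S(160,226,0,0);t=S(424,192,396,0);h=.045
# world-ish: local corner a=(+,+) etc.  scene cam is on +x side; scene right=+y
cor={"nn":(-h,-h,0),"np":(-h,h,0),"pp":(h,h,0),"pn":(h,-h,0)}
o=[("scene",cor["nn"],s(35,105)),("scene",cor["np"],s(293,60)),("scene",cor["pp"],s(318,222)),("scene",cor["pn"],s(48,270)),
("top",cor["pp"],t(485,42)),("top",cor["pn"],t(700,70)),("top",cor["nn"],t(678,283)),("top",cor["np"],t(463,250))]
box,r=fit(o,[.4,-.3,0,.05]);print("box",box,abs(r).max())
s=S(311,190,0,300);t=S(288,166,396,300)
o=[("scene",(0,0,0),s(198,418)),("scene",(0,-.068,0),s(11,430)),("scene",(0,.068,0),s(381,396)),
("top",(0,0,0),t(594,467)),("top",(0,.068,0),t(428,418)),("top",(0,-.068,0),t(756,513))]
g,r=fit(o,[.5,0,0,.095]);print("guide",g,"\n",r)
s=S(374,126,0,0);t=S(180,222,396,0);a,b=.025,.075
o=[("scene",(-a,-b,0),s(15,143)),("scene",(-a,b,0),s(362,125)),("scene",(a,b,0),s(390,188)),("scene",(a,-b,0),s(38,200)),
("top",(a,b,0),t(452,28)),("top",(-a,b,0),t(412,150)),("top",(-a,-b,0),t(770,283))]
k,r=fit(o,[.4,.25,0,.11]);print("rack",k,"\n",r)
o=[("scene",(0,0,0),s(306,39)),("top",(0,0,0),t(472,112))]
f=lambda p:np.concatenate([proj("scene",p)[0]-s(306,39),proj("top",p)[0]-t(472,112)])
print("probe top",least_squares(f,[.4,.3,.16]).x,"socket",place(k,[[0,.0375,0],[0,-.0375,0]]))
f=lambda p:np.concatenate([proj("scene",p)[0]-S(160,226,0,0)(153,24),proj("top",p)[0]-S(424,192,396,0)(620,146)])
print("bar top",least_squares(f,[.4,-.3,.1]).x)
E
python3 fit.py
```

```text
box [ 0.5387 -0.2956 -0.1575  0.0459] 1.032513908111298
guide [ 0.5984  0.0315 -0.2947  0.0948] 
 [[ 0.199  -0.6081]
 [ 0.0995  0.1608]
 [ 0.4051  0.3392]
 [-0.066  -0.0752]
 [ 0.3507  0.3077]
 [ 0.4323  0.1128]]
rack [ 0.4729  0.2774 -0.3509  0.1069] 
 [[-0.1266 -0.2965]
 [-0.3953  0.2437]
 [ 0.6229 -0.3327]
 [-0.1384  0.3275]
 [ 0.9239  0.2304]
 [-0.3196  0.047 ]
 [-0.4834 -0.3209]]
probe top [0.4871 0.3122 0.1644] socket [[0.4858 0.3126 0.1069]
 [0.46   0.2422 0.1069]]
bar top [ 0.5392 -0.2937  0.1064]
```

```bash
cat > ov.py <<'E'
from h import *
def cell(im,n,x0,y0,polys,s=10,w=40,h=30):
    c=cv2.resize(im[y0:y0+h,x0:x0+w],None,fx=s,fy=s,interpolation=cv2.INTER_CUBIC);c=cv2.normalize(c,None,0,255,cv2.NORM_MINMAX)
    for P,col in polys:
        q=(proj(n,P)-[x0,y0]+.5)*s
        cv2.polylines(c,[np.int32(np.round(q))],True,col,1)
    return c
def rect(x,y,yaw,z,a,b):return place([x,y,yaw,z],[[a,b,0],[-a,b,0],[-a,-b,0],[a,-b,0]])
E
python3 - <<'E'
from ov import *
S=cv2.imread("pics/scene0.png");T=cv2.imread("pics/top0.png")
hd=[(rect(.4865,.3124,-.35,.166,.009,.009),(0,255,0)),(rect(.4865,.3124,-.35,.116,.009,.009),(0,255,0)),(rect(.4865,.3124,0,.166,.009,.009),(0,0,255))]
br=[(rect(.539,-.2945,-.157,.098,.018,.006),(0,255,0)),(rect(.539,-.2945,-.157,.08,.018,.006),(255,255,0))]
cv2.imwrite("pics/o1.png",np.vstack([np.hstack([cell(S,"scene",404,126,hd),cell(T,"top",180,226,hd)]),np.hstack([cell(S,"scene",170,225,br),cell(T,"top",438,203,br)])]))
E
```

```text
(no output)
```

View pics/o1.png

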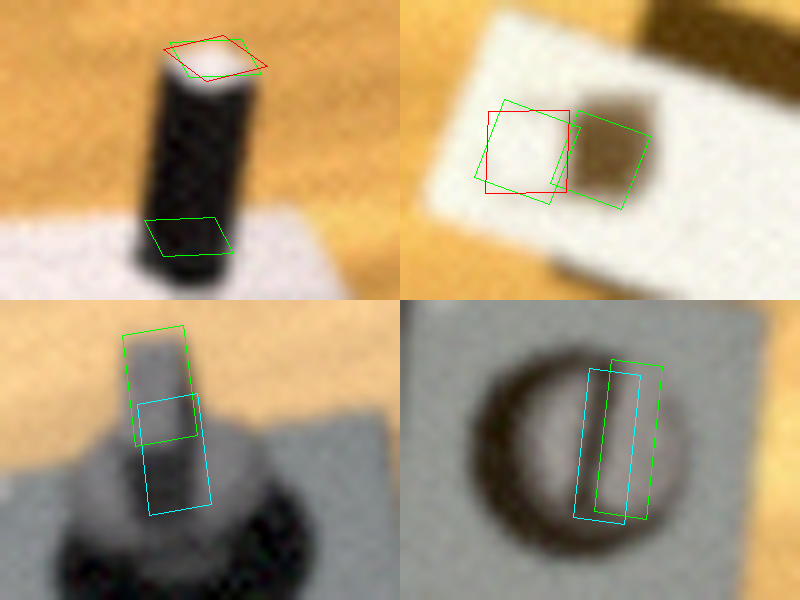

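The model overlays agree: handle yaw is about 0, bar yaw about -0.17, and the heights check to 1–3 mm. Next I need a helper that works out moves in tool axes.

```bash
cat > go.py <<'E'
import sys,numpy as np
from workcell import manip
from scipy.spatial.transform import Rotation as R
# usage: x y z yaw(of tool x)
x,y,z,yaw=map(float,sys.argv[1:5]);o=manip.get_obs();r=R.from_quat(o["ee_rot"])
d=r.inv().apply(np.array([x,y,z])-o["position"])
T=R.from_matrix(np.array([[np.cos(yaw),np.sin(yaw),0],[np.sin(yaw),-np.cos(yaw),0],[0,0,-1]]).tolist())
print("rot",(r.inv()*T).as_rotvec().round(4),"d",d.round(4),"q",o["joint_pos"].round(2),"t",o["clock"])
E
python3 go.py .539 -.2945 .13 2.98
```

```text
rot [-4.0000e-04 -1.7000e-03 -2.7562e+00] d [ 0.4602 -0.2178  0.1009] q [ 1.32  0.33 -0.06  1.46  0.02  1.35 -0.09] t 0.1
```

The manual's scale: shifts go in units of 50 mm. Converting my numbers, 0.46 m is 9.2, 0.44 m is 8.8.

```bash
python3 jog.py '{"motion":[[0,0,-0.18,1,-0.48,0,0],[0,0,-0.36,2,-0.96,0,0],[0,0,-0.54,3,-1.44,0,0],[0,0,-0.72,4,-1.92,0.2,0],[0,0,-0.9,5,-2.4,0.4,0],[0,0,-1.08,6,-2.88,0.6,0],[0,0,-1.26,7,-3.36,0.8,0],[0,0,-1.44,8,-3.8,1,0],[0,0,-1.62,8.8,-4.16,1.2,0],[0,0,-1.8,9.2,-4.36,1.4,0],[0,0,-1.98,9.2,-4.36,1.5,0],[0,0,-2.16,9.2,-4.36,1.6,0],[0,0,-2.34,9.2,-4.36,1.8,0],[0,0,-2.52,9.2,-4.36,2,0],[0,-0.0017,-2.7,9.2,-4.36,2.02,0],[0,-0.0017,-2.756,9.2,-4.36,2.02,0],[0,-0.0017,-2.756,9.2,-4.36,2.02,0],[0,-0.0017,-2.756,9.2,-4.36,2.02,0]]}' 40; python3 go.py .539 -.2945 .1 2.98
```

```text
clock: 2.35
position: [0.5387, -0.2948, 0.1301]
ee_rot: [0.082, 0.997, -0.001, -0.0]
ft_force: [0.1, -0.6, 0.5]
grip_width: 0.001
grasp_force: 0.0
rot [-0.0011 -0.0001 -0.0017] d [-0.0002  0.0003  0.0301] q [ 0.97  0.48 -0.71  1.58  0.33  1.2   1.61] t 2.35
```

```bash
python3 jog.py '{"motion":[[0,0,0,0,0,0.2,0],[0,0,0,0,0,0.4,0],[0,0,0,0,0,0.56,0],[0,0,0,0,0,0.64,0],[0,0,0,0,0,0.72,0],[0,0,0,0,0,0.72,0]]}'
```

```text
clock: 3.1
position: [0.5389, -0.2948, 0.0944]
ee_rot: [0.081, 0.997, -0.001, -0.0]
ft_force: [-1.6, 0.7, 3.4]
grip_width: 0.0
grasp_force: 1.5
```

```bash
python3 jog.py '{"motion":[[0,0,0,0,0,0.06,0],[0,0,0,0,0,0.1,0],[0,0,0,0,0,0.1,0]]}'
```

```text
clock: 3.48
position: [0.5392, -0.2949, 0.0901]
ee_rot: [0.081, 0.997, -0.001, 0.0]
ft_force: [-3.2, 1.4, 9.1]
grip_width: -0.006
grasp_force: 4.5
```

Scaled: 0.002 m is 0.04.

```bash
python3 jog.py '{"motion":[[0,0,0,0,0,0.04,0],[0,0,0,0,0,0.04,0],[0,0,0,0,0,0.04,0]]}'; python3 jog.py '{"motion":[[0,0,0,0,0,-0.2,0],[0,0,0,0,0,-0.6,0],[0,0,0,0,0,-1,0.2],[0,0,0,0,0,-1,0.5],[0,0,0,0,0,-1,0.5],[0,0,0,0,0,-1,0.5]]}'; python3 go.py .539 -.2945 .083 2.975
```

```text
clock: 3.85
position: [0.5395, -0.2951, 0.0898]
ee_rot: [0.081, 0.997, -0.001, 0.001]
ft_force: [-8.6, 3.1, 23.0]
grip_width: -0.001
grasp_force: 11.5
clock: 4.6
position: [0.5385, -0.2946, 0.1366]
ee_rot: [0.081, 0.997, -0.0, -0.0]
ft_force: [0.4, 0.4, -0.2]
grip_width: 0.502
grasp_force: 0.0
rot [-0.0009 -0.0008  0.0048] d [-0.0005  0.0003  0.0536] q [ 0.97  0.47 -0.71  1.58  0.32  1.21  1.61] t 4.6
```

```bash
python3 jog.py '{"motion":[[0,0,0,0,0,0.4,0.5],[0,0,0,0,0,0.8,0.5],[0,0,0,0,0,1.05,0.5],[0,0,0,0,0,1.05,0.3],[0,0,0,0,0,1.05,0.0],[0,0,0,0,0,1.05,0],[0,0,0,0,0,1.05,0],[0,0,0,0,0,1.05,0]]}' 40;python3 -c "
from workcell import manip;print(manip.get_obs()['torque'])"
```

```text
clock: 5.6
position: [0.5391, -0.2952, 0.0851]
ee_rot: [0.081, 0.997, -0.001, 0.0]
ft_force: [2.5, -2.2, -2.8]
grip_width: 0.13
grasp_force: 44.1
[-0.44932897 -0.58359975 -0.02415408]
```

```bash
python3 jog.py '{"motion":[[0,0,0.12,0,0,0,0],[0,0,0.24,0,0,0,0],[0,0,0.36,0,0,0,0],[0,0,0.48,0,0,0,0],[0,0,0.6,0,0,0,0],[0,0,0.7,0,0,0,0],[0,0,0.78,0,0,0,0],[0,0,0.78,0,0,0,0],[0,0,0.78,0,0,0,0]]}';python3 -c "
from workcell import manip;print(manip.get_obs()['torque'])"
python3 jog.py '{"motion":[[0,0,0.05,0,0,0,0],[0,0,0.1,0,0,0,0],[0,0,0.1,0,0,0,0]]}';python3 -c "
from workcell import manip;print(manip.get_obs()['torque'])"
```

```text
clock: 6.72
position: [0.5389, -0.2957, 0.0851]
ee_rot: [0.453, 0.892, -0.001, 0.001]
ft_force: [2.1, -5.5, -3.3]
grip_width: 0.13
grasp_force: 44.2
[-1.10786129 -0.42997605 -0.02013128]
clock: 7.1
position: [0.5389, -0.2957, 0.0851]
ee_rot: [0.497, 0.868, -0.001, 0.001]
ft_force: [2.0, -4.9, -3.3]
grip_width: 0.128
grasp_force: 44.2
[-1.05996317 -0.37410685 -0.04821133]
```

```bash
for i in 1; do python3 jog.py '{"motion":[[0,0,0.05,0,0,0,0],[0,0,0.08,0,0,0,0],[0,0,0.08,0,0,0,0]]}';python3 -c "
from workcell import manip;print(manip.get_obs()['torque'])"; done
python3 jog.py '{"motion":[[0,0,0.05,0,0,0,0],[0,0,0.08,0,0,0,0],[0,0,0.08,0,0,0,0]]}';python3 -c "
from workcell import manip;print(manip.get_obs()['torque'])"
```

```text
clock: 7.48
position: [0.5388, -0.2958, 0.0851]
ee_rot: [0.531, 0.847, -0.001, 0.001]
ft_force: [1.5, -5.7, -2.7]
grip_width: 0.12
grasp_force: 44.2
[-1.10315808 -0.3574199  -0.00307703]
clock: 7.85
position: [0.5387, -0.2958, 0.0851]
ee_rot: [0.565, 0.825, -0.001, 0.001]
ft_force: [1.2, -4.7, -2.6]
grip_width: 0.127
grasp_force: 44.2
[-1.07370435 -0.33352324 -0.03642273]
```

```bash
python3 jog.py '{"motion":[[0,0,0.05,0,0,0,0],[0,0,0.08,0,0,0,0],[0,0,0.08,0,0,0,0]]}';python3 -c "
from workcell import manip;print(manip.get_obs()['torque'])
import cv2;[cv2.imwrite('pics/'+n+'1.png',manip.camera(n)) for n in('scene','top')]"
python3 jog.py '{"motion":[[0,0,0.05,0,0,0,0],[0,0,0.08,0,0,0,0],[0,0,0.08,0,0,0,0]]}';python3 -c "
from workcell import manip;print(manip.get_obs()['torque'])"
```

```text
clock: 8.22
position: [0.5386, -0.2955, 0.0851]
ee_rot: [0.597, 0.802, -0.001, 0.001]
ft_force: [-0.9, -5.0, -0.6]
grip_width: 0.119
grasp_force: 49.1
[-1.13080531  0.15390555  0.78118804]
clock: 8.7
position: [0.5386, -0.2956, 0.0852]
ee_rot: [0.628, 0.778, -0.001, 0.001]
ft_force: [-1.4, -6.2, 0.7]
grip_width: 0.127
grasp_force: 66.6
[-1.25541781  0.21480658  1.44472979]
```

End stop found: the torque jumped to 1.4 N m. Now I release and back off.

Scaled: -0.1 m is -2, -0.05 m is -1.

```bash
python3 jog.py '{"motion":[[0,0,0,0,0,0,0.5],[0,0,0,0,0,0,0.5],[0,0,0,0,0,0,0.5],[0,0,0,0,0,0,0.5],[0,0,0,0,0,-1,0.5],[0,0,0,0,0,-2,0.5],[0,0,0,0,0,-3,0.6],[0,0,0,0,0,-3,0.6]]}'; python3 go.py .487 .3115 .24 1.5708;  python3 go.py .487 .3115 .24 1.5208
```

```text
clock: 9.7
position: [0.5408, -0.2952, 0.2395]
ee_rot: [0.629, 0.777, 0.0, 0.004]
ft_force: [0.1, -0.2, -0.0]
grip_width: 0.597
grasp_force: 0.0
rot [0.0061 0.0055 0.2091] d [ 0.6046  0.0733 -0.0038] q [ 0.81  0.34 -0.5   1.46  0.17  1.37  0.52] t 9.7
rot [0.0062 0.0053 0.2591] d [ 0.6046  0.0733 -0.0038] q [ 0.81  0.34 -0.5   1.46  0.17  1.37  0.52] t 9.7
```

```bash
python3 jog.py '{"motion":[[0,0,0.05,1,0.12,0,0.6],[0,0,0.1,2,0.24,0,0.6],[0,0,0.15,3,0.36,0,0.6],[0,0,0.2,4,0.48,0,0.6],[0.006,0.0055,0.24,5,0.6,0,0.6],[0.006,0.0055,0.24,6,0.72,0,0.6],[0.006,0.0055,0.24,7,0.84,0,0.6],[0.006,0.0055,0.24,8,0.96,0,0.6],[0.006,0.0055,0.24,9,1.08,0,0.6],[0.006,0.0055,0.24,10,1.2,0,0.6],[0.006,0.0055,0.24,11,1.32,0,0.6],[0.006,0.0055,0.24,11.8,1.44,0,0.6],[0.006,0.0055,0.24,12.1,1.466,-0.08,0.6],[0.006,0.0055,0.24,12.1,1.466,-0.08,0.6],[0.006,0.0055,0.24,12.1,1.466,-0.08,0.6]]}'; python3 go.py .487 .3115 .13 1.54
python3 - <<'E'
from ov import *
S=manip.camera("scene");T=manip.camera("top");cv2.imwrite("pics/scene2.png",S);cv2.imwrite("pics/top2.png",T)
br=[]
cv2.imwrite("pics/o2.png",np.vstack([np.hstack([cell(S,"scene",384,80,[],s=5,w=80,h=60),cell(T,"top",160,206,[],s=5,w=80,h=60)]),np.hstack([cell(S,"scene",170,225,br),cell(T,"top",438,203,br)])]))
E
```

```text
clock: 11.58
position: [0.4857, 0.3107, 0.2377]
ee_rot: [0.719, 0.695, -0.001, -0.003]
ft_force: [-0.1, -0.4, -0.4]
grip_width: 0.599
grasp_force: 0.0
rot [-0.0064 -0.0024 -0.0022] d [0.0006 0.0019 0.1077] q [ 0.04  0.34 -0.85  1.55  0.25  1.38 -0.86] t 11.575
```

View pics/o2.png

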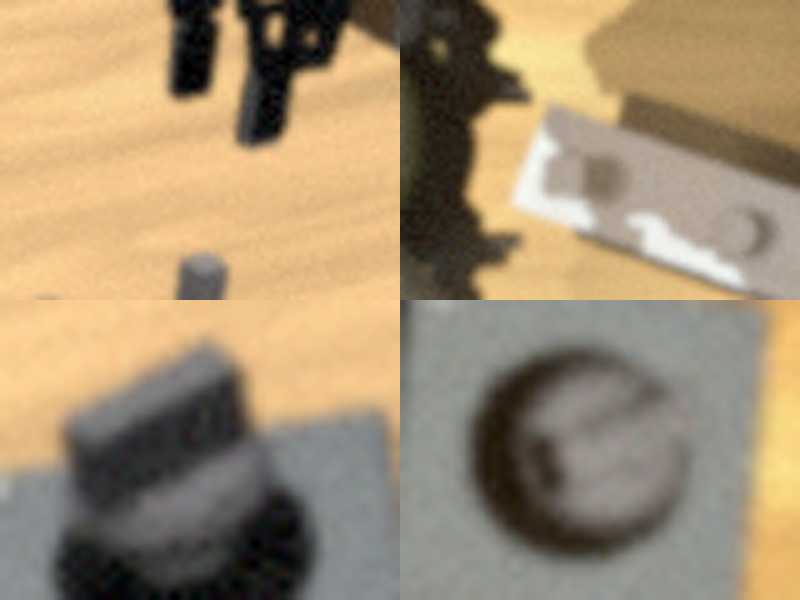

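Scaled: 0.1137 m is 2.274, 0.0019 m is 0.038.

```bash
python3 jog.py '{"motion":[[-0.0064,-0.0024,0,0.012,0.038,0.6,0.6],[-0.0064,-0.0024,0,0.012,0.038,1.2,0.6],[-0.0064,-0.0024,0,0.012,0.038,1.8,0.6],[-0.0064,-0.0024,0,0.012,0.038,2.1,0.6],[-0.0064,-0.0024,0,0.012,0.038,2.274,0.6],[-0.0064,-0.0024,0,0.012,0.038,2.274,0.6],[-0.0064,-0.0024,0,0.012,0.038,2.274,0.4],[-0.0064,-0.0024,0,0.012,0.038,2.274,0.3],[-0.0064,-0.0024,0,0.012,0.038,2.274,0.2],[-0.0064,-0.0024,0,0.012,0.038,2.274,0.1],[-0.0064,-0.0024,0,0.012,0.038,2.274,0],[-0.0064,-0.0024,0,0.012,0.038,2.274,0],[-0.0064,-0.0024,0,0.012,0.038,2.274,0]]}' 60; python3 go.py .487 .3115 .29 1.54
```

```text
clock: 13.3
position: [0.4866, 0.3135, 0.125]
ee_rot: [0.718, 0.696, 0.001, -0.0]
ft_force: [-1.1, -1.4, 5.3]
grip_width: 0.202
grasp_force: 58.5
rot [ 0.0008 -0.0014 -0.0003] d [-0.0018  0.0006 -0.165 ] q [ 0.    0.43 -0.81  1.68  0.34  1.17 -0.92] t 13.3
```

Scaled: -0.165 m is -3.3, -0.155 m is -3.1.

```bash
python3 jog.py '{"motion":[[0,0,0,0,0,-0.16,0],[0,0,0,0,0,-0.4,0],[0,0,0,0,0,-0.7,0],[0,0,0,0,0,-1,0],[0,0,0,0,0,-1.3,0],[0,0,0,0,0,-1.6,0],[0,0,0,0,0,-2,0],[0,0,0,0,0,-2.4,0],[0,0,0,0,0,-2.8,0],[0,0,0,0,0,-3.1,0],[0,0,0,0,0,-3.3,0],[0,0,0,0,0,-3.3,0],[0,0,0,0,0,-3.3,0]]}'
python3 - <<'E'
from ov import *
print(manip.get_obs()["torque"])
S=manip.camera("scene");T=manip.camera("top")
cv2.imwrite("pics/o3.png",np.hstack([cell(S,"scene",370,70,[],s=6,w=66,h=100),cell(T,"top",150,190,[],s=6,w=66,h=100)]))
E
```

```text
clock: 14.92
position: [0.4861, 0.313, 0.2886]
ee_rot: [0.718, 0.696, -0.0, -0.001]
ft_force: [-0.4, -0.2, -0.7]
grip_width: 0.207
grasp_force: 58.5
[-0.0292  0.0036  0.0375]
```

View pics/o3.png

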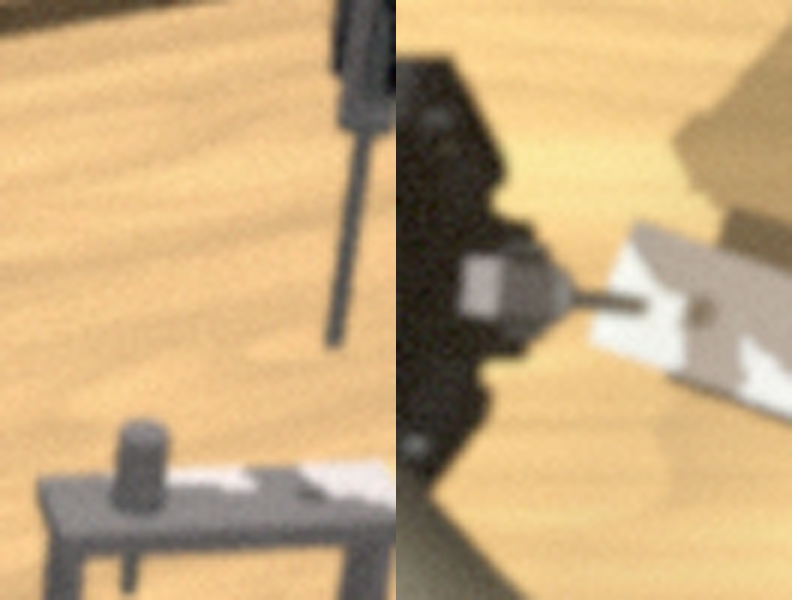

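The probe is in the hand and clear of the rack. The rod tip is at scene crop (334,346) and top crop (645,305), and the rod runs straight.

```bash
cat > tip.py <<'E'
from h import *
def tri(us,ut):
    f=lambda p:np.concatenate([proj("scene",p)[0]-us,proj("top",p)[0]-ut]);r=least_squares(f,[.5,.2,.2]);return r.x,r.fun
E
python3 - <<'E'
from tip import *
print(tri([425.2,127.0],[191.0,240.3]))
for P in ([.4861,.313,.1786],[.4861,.313,.2736]):print(proj("scene",P),proj("top",P))
E
python3 go.py .5984 .0315 .30 1.54
```

```text
(array([0.4868, 0.3109, 0.1781]), array([-0.011 ,  0.0023, -0.0086, -0.0052]))
[[425.7542 126.5311]] [[189.9424 240.6331]]
[[431.1407  89.6064]] [[173.1959 238.8567]]
rot [-0.001  -0.0005 -0.0001] d [-0.2779  0.121  -0.0116] q [ 0.04  0.31 -0.85  1.46  0.23  1.47 -0.85] t 15.025
```

```bash
python3 jog.py '{"motion":[[0,0,0,-0.2,0.088,0,0],[0,0,0,-0.6,0.26,0,0],[0,0,0,-1.1,0.48,0,0],[0,0,0,-1.7,0.74,0,0],[0,0,0,-2.3,1,0,0],[0,0,0,-2.9,1.26,0,0],[0,0,0,-3.5,1.52,0,0],[0,0,0,-4.1,1.78,0,0],[0,0,0,-4.6,2,0,0],[0,0,0,-5,2.18,0,0],[0,0,0,-5.3,2.3,0,0],[0,0,0,-5.48,2.38,0,0],[0,0,0,-5.54,2.42,0,0],[0,0,0,-5.54,2.42,0,0],[0,0,0,-5.54,2.42,0.6,0],[0,0,0,-5.54,2.42,0.9,0],[0,0,0,-5.54,2.42,1.1,0],[0,0,0,-5.54,2.42,1.1,0],[0,0,0,-5.54,2.42,1.1,0]]}'
python3 - <<'E'
from ov import *
o=manip.get_obs();p=o["position"];tip=p-[0,0,.110];print(p,proj("scene",tip),proj("top",tip),proj("scene",[.5984,.0315,.095]),proj("top",[.5984,.0315,.095]))
S=manip.camera("scene");T=manip.camera("top")
cv2.imwrite("pics/o4.png",np.hstack([cell(S,"scene",311,152,[],s=6,w=66,h=70),cell(T,"top",285,150,[],s=6,w=66,h=70)]))
E
```

```text
clock: 17.4
position: [0.599, 0.0328, 0.2349]
ee_rot: [0.718, 0.696, 0.001, -0.0]
ft_force: [-0.0, -0.7, -0.4]
grip_width: 0.207
grasp_force: 58.6
[0.599  0.0328 0.2349] [[344.9279 197.2557]] [[319.4701 191.1841]] [[343.8005 208.5746]] [[320.4953 193.3218]]
```

View pics/o4.png

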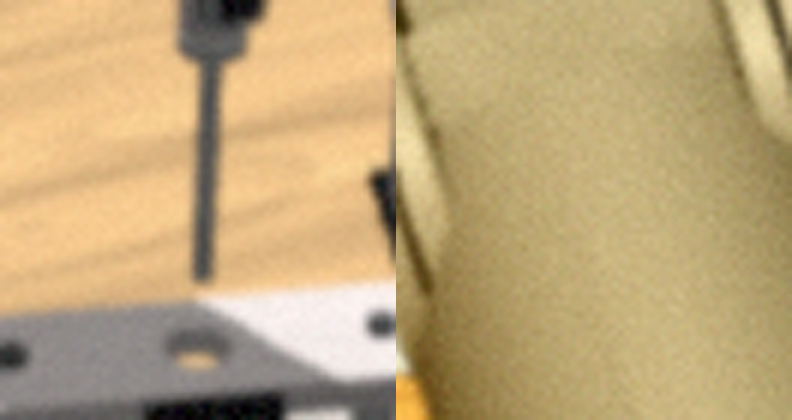

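Run:
```python
from tip import *
print(tri([343.7,209.4],[320.55,193.4]))
def ray(u,z):return least_squares(lambda p:proj("scene",[p[0],p[1],z])[0]-u,[.6,.03]).x
print("tip",ray([344.4,197.6],.125),"hole",ray([343.7,209.4],.095),"hole2",ray([343.8,208.6],.095))
```

```text
(array([0.5985, 0.0314, 0.0929]), array([ 0.0325, -0.0025,  0.0327,  0.0151]))
tip [0.5998 0.0311] hole [0.6009 0.0299] hole2 [0.5985 0.0315]
```

Scaled: 0.074 m is 1.48, 0.072 m is 1.44.

```bash
python3 jog.py '{"motion":[[0,0,0,0,0,0.1,0],[0,0,0,0,0,0.24,0],[0,0,0,0,0,0.4,0],[0,0,0,0,0,0.56,0],[0,0,0,0,0,0.72,0],[0,0,0,0,0,0.88,0],[0,0,0,0,0,1.04,0],[0,0,0,0,0,1.2,0],[0,0,0,0,0,1.34,0],[0,0,0,0,0,1.44,0],[0,0,0,0,0,1.48,0],[0,0,0,0,0,1.48,0],[0,0,0,0,0,1.48,0],[0,0,0,0,0,1.48,0]]}'; python3 go.py .599 .0328 .161 1.54;python3 - <<'E'
from ov import *
S=manip.camera("scene")
cv2.imwrite("pics/o5.png",cell(S,"scene",295,170,[],s=8,w=100,h=75))
E
```

```text
clock: 19.25
position: [0.5987, 0.0327, 0.1603]
ee_rot: [0.718, 0.696, 0.0, -0.0]
ft_force: [0.8, -0.5, -0.5]
grip_width: 0.2
grasp_force: 58.6
rot [ 0.0003 -0.001  -0.0002] d [ 0.0001  0.0003 -0.0007] q [ 0.42  0.41 -0.69  1.59  0.27  1.24 -0.35] t 19.25
```

View pics/o5.png

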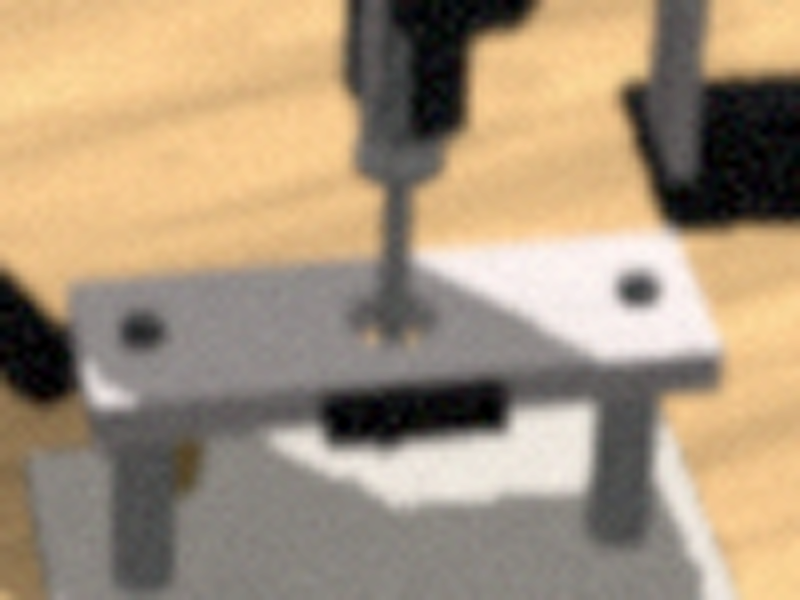

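The rod stands in the middle of the hole: mouth from x=350 to 436, rod at about 395. The tip just shows below the black strip at about (390,445), and there is no contact force. I let it settle and hand in.

```bash
python3 jog.py '{"motion":[[0,0,0,0,0,0,0],[0,0,0,0,0,0,0],[0,0,0,0,0,0,0],[0,0,0,0,0,0,0]]}'; python3 -c "
from tip import *
print(proj('scene',[.5997,.0307,.0503]))
print(manip.hand_in())"
```

```text
clock: 19.8
position: [0.5986, 0.0327, 0.16]
ee_rot: [0.718, 0.696, 0.0, -0.0]
ft_force: [-0.4, 0.5, -1.2]
grip_width: 0.21
grasp_force: 58.6
[[343.0855 225.2417]]
the job is handed in; nothing more can be done
None
```

Job handed in at 19.8 s: I pressed the stop button fully down, let it spring up and turned it to its end stop; the probe is held upright and still in the middle of the guide hole, tip about 31 mm below the bridge plate, with no bridge contact seen and nothing else touched.

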